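# Weigh a batch of plated nuts onto the spindle of a sprung scale

### The arm

A 6-joint arm with a two-finger parallel gripper is mounted at the origin on the work surface. World frame = base frame: x ahead of the robot, y to its left, z up, the work surface at z = 0. Lengths are in m, angles in rad, forces in N, time in s.
With the tool pointing down it reaches from about 0.3 to 0.775 m from the base axis. Payload 14.6 kg.
Tool frame: the origin (TCP) lies at the very end of the fingers, on their centre line; the grasp point (between the pads) lies 19 mm behind it; z points along the fingers, x is the direction in which the jaws open and shut, and the axes are right-handed (so a half turn about z gives the same grasp; the last joint's range is limited). The gripper opens to 94 mm and grips with 3 to 60 N. Pads are 16 mm wide; open, the fingers measure 119 mm over their backs; the gripper's body (75 mm by 177 mm) begins 78 mm behind the grasp point.
Start: joints at [-1.284, 0.3, 1.521, -0, 1.321, -0.067], TCP at [0.191, -0.516, 0.205] pointing down, gripper open.
Joint ranges: [-3.03, 3.03], [-0.79, 2.21], [0.23, 2.52], [-1.04, 4.18], [0, 3.07], [-2.55, 2.55]. Speed limits (rad/s): [2.22, 2.22, 2.57, 3.14, 3.14, 3.14].

### API

Orientations are given as [roll, pitch, yaw] about the fixed x, y, z axes, in that order (R = Rz(yaw) Ry(pitch) Rx(roll)).
In Python, from station import ctrl gives the robot as it stands.
- The arm moves only by the shell command python3 -m inch 'ROWS' [FORCE]. ROWS is JSON, one flat list of numbers, 7 for each row, row after row: the shift along the tool's x, y, z in cm, then the turn, a rotation vector about the tool's x, y, z in rad, then the opening, from 0 (shut) to 1 (fully open). In form: [tx, ty, tz, wx, wy, wz, claw, tx, ty, tz, wx, wy, wz, claw, ...]. A call has 1 to 20 rows; each row shifts and turns the commanded pose from where the row before left it, along the tool's axes as they then stand; what a row does not reach is not made up. A row lasts 1/8 s, in which the tool goes at most 62.5 mm and 10.7 degrees, less where a joint would pass 70% of its speed; a pose out of reach is approached as far as the arm can. A call is refused whole if a number of a shift passes 6.25 or a number of a turn 0.188, either way. A call with a gripper value outside its range is refused whole. The fingers move at their own pace and stop on an object; FORCE is the grip in N (left out, the last holds). Time passes only in rows, so rows that do not move let the fingers close. It gives the time, the measured TCP pose, the force and the opening at its end, in the units of the state.
- ctrl.get_obs(): the state, without advancing time (a new reading comes with each control period).
- ctrl.camera(name): name is "scene" or "top" or "wrist"; returns (picture, depth): 480x640x3 uint8, red, green, blue; 480x640 float32, m along the optical axis (not along the pixel's ray), 0 where there is no reading.
- ctrl.camera_params(name): a dict with "vertical_fov" (degrees; the focal length in pixels is half the picture's height over the tangent of half this angle, whatever the lens; pixels are square), "cx", "cy" (the principal point, pixels), "distortion" ([k1, k2, p1, p2, k3] as OpenCV has them; the pictures are not rectified), "camera_from_world" (4x4, takes a point from world to camera coordinates); the wrist camera has in their place "mount" (4x4, takes a point from camera to tool coordinates, whose origin is the TCP and whose axes are the tool frame's). Camera axes: x right, y down, z forward; pixel columns grow to the right and rows downward; lengths in m; the calibration is good to about 2 mm. A picture is of the moment at which its call begins: read the wrist's pose just before it. camera_params takes no time and is no camera call.
- ctrl.hand_in(): hands the job in, once; it reports no verdict.
Trained networks look in the newest picture that a camera, given by its name, has taken for a name from the list of things; names that differ only in an ending like _2 or _b are one class to them, and where a whole thing is asked for, a point or a joint stands for the part that bears it (a point fixed in the world has none). Each returns a list of dicts, best first, with "score" (0 to 1); they miss things now and then, are a little off and sometimes report something else, mostly with a low value. They report only what shows in the picture. A call takes as long as a camera call. They do not tell look-alikes from the thing itself.
- ctrl.spot_in(camera, label): "bbox" ([centre column, centre row, width, height] in pixels, round what is visible of it).
- ctrl.place_of(camera, label): "centre" ([column, row] in pixels: a listed point, or the origin of a listed thing).
The state is a dict: "time_s": time; "qpos": joint angles; "joint_vel": joint speeds; "tau": joint torques, N m; "ee_pos": TCP position; "eef_rot": TCP orientation; "force": force on the tool from outside, world axes, zero at the start; "moment": the same for the moment, N m; "grip_width": finger opening in m.
Only numpy, scipy, OpenCV 4.12 (cv2) and the standard library are available. Lean on these libraries where they do the work, as an engineer would, in place of code of your own. Each camera call takes 0.05 s, during which the arm holds its last target. There are 200 camera calls.

### The job

Make up one batch for the salt-spray chamber: from the tray, thread steel nuts one at a time onto the white spindle standing on the scale's pan, lowering each one right down onto the pan or the nut below before you let go, and letting the pan settle before you fetch the next. Stop as soon as the red pointer has come down level with the green tab, and leave the spare nuts in the tray. The spindle stands off the pan's centre, so feel for it with light pressure: never drive the pan down onto its overload stop, let a nut fall down the spindle, shift the tab, or disturb the basket, bottle and jar.

Things in the scene. Friction and masses are not known exactly. Their poses are not given: they have to be found in the camera images.
- scale: Grey bench scale, fixed: housing 140 x 140 mm, 100 mm tall; origin at the centre of its underside, on the pan's axis. Its +x face carries the red pointer and the green tab side by side. The pan does not tilt or shift sideways. The white carrier on the pan holds its place against side forces below 10 N.
- pan_top (a point): Centre of the top of the steel pan (128 mm across); sinks with it; 162 mm above the bench at the start. On the pan stands a white carrier: foot 64 mm across, nuts rest on it 7 mm above this point; upright spindle 23 mm across, 1 mm chamfer, flat top 57 mm above this point. Put down by hand, the spindle is 3 to 5.5 mm off this point, to a side that no measured pose tells.
- pan (a joint): How far the pan is pressed down, m: about 0.003 with the empty carrier; overload stop at 0.054 (0.052 counts as hitting it). Sprung at 130 N/m and damped (settles in about 1 s): each nut left on it sinks it by about 11 mm (10.3 to 12.4); pressing on spindle or nuts sinks it 7.7 mm per N.
- pointer (a point): Tip of the red pointer (20 mm wide, 3 mm thick) on the far face of the scale; it is fixed to the pan and goes down with it.
- tab (a point): Middle, in height, of the green tab (34 mm wide, 14 mm tall, white centre line) beside the pointer, set by hand to the batch weight: 22 to 36 mm below the pointer at the start. The pointer is level with the tab when within the tab's height, 7 mm above to 7 mm below this point. Two or three nuts bring it there.
- tray: Blue plastic tray, fixed, 240 x 240 mm, rim 18 mm tall, walls and floor 4 mm thick; origin at the centre of its underside. It holds four nuts, about 116 mm apart in two rows along its x and y axes.
- nut1_mid (a point): Zinc-plated low hex nut 1 of 4, all alike: 46 mm across flats, 53 mm across corners, 15 mm tall, clear bore 26 mm, about 150 g (each a little different), flat in the tray; this point is the centre of its bore, half-way up (7.5 mm). z is the bore's axis; x points square to a flat (so do the directions every 60 degrees from it).
- nut2_mid (a point): Zinc-plated low hex nut 2 of 4, all alike: 46 mm across flats, 53 mm across corners, 15 mm tall, clear bore 26 mm, about 150 g (each a little different), flat in the tray; this point is the centre of its bore, half-way up (7.5 mm). z is the bore's axis; x points square to a flat (so do the directions every 60 degrees from it).
- nut3_mid (a point): Zinc-plated low hex nut 3 of 4, all alike: 46 mm across flats, 53 mm across corners, 15 mm tall, clear bore 26 mm, about 150 g (each a little different), flat in the tray; this point is the centre of its bore, half-way up (7.5 mm). z is the bore's axis; x points square to a flat (so do the directions every 60 degrees from it).
- nut4_mid (a point): Zinc-plated low hex nut 4 of 4, all alike: 46 mm across flats, 53 mm across corners, 15 mm tall, clear bore 26 mm, about 150 g (each a little different), flat in the tray; this point is the centre of its bore, half-way up (7.5 mm). z is the bore's axis; x points square to a flat (so do the directions every 60 degrees from it).
- pink_basket: Pink plastic basket with bolts, 120 mm across, 50 mm tall, origin at the centre of its underside. Leave alone.
- wash_bottle: White bottle with a red cap, 64 mm across, 170 mm tall, origin at the centre of its underside. Leave alone.
- sample_jar: Jar with a black lid, 68 mm across, 75 mm tall, origin at the centre of its underside. Leave alone.
Mind the look-alikes: they are no part of the job. Of the things shaped like the scale, the grey one is meant. Leave any purple look-alike of the part that bears nut3_mid alone.

How it is judged:
By the outcome, as a careful person would: the job done as asked, in the order asked, and still so for the second after the job is handed in, with the robot touching nothing.
It also fails if it takes over 72 s, if anything falls off the work surface, if the arm or the gripper's body presses on something with over 40 N, if the wrist force passes 120 N, or if a joint passes its speed limit or range.

## Working session

There is one attempt and no reset: what is moved stays moved. The work goes in short steps, Python scripts to look and compute and a shell command to move; the robot and the scene stay as the last step left them, time stands still between calls to the robot, and variables do not carry over. Pictures are saved under pics/ and viewed, about 8 in all and at most 12, crops included, and the job is handed in when it is done.

```bash
ls; mkdir -p pics; cat > h.py <<'E'
import numpy as np, cv2
from station import ctrl
from scipy.spatial.transform import Rotation as R
def K(cam):
    p=ctrl.camera_params(cam); f=240/np.tan(np.radians(p["vertical_fov"]/2))
    return np.array([[f,0,p["cx"]],[0,f,p["cy"]],[0,0,1]]),np.array(p["distortion"]),p
def wfc(cam,obs=None):
    p=ctrl.camera_params(cam)
    if cam!="wrist": return np.linalg.inv(np.array(p["camera_from_world"]))
    o=obs or ctrl.get_obs(); T=np.eye(4); T[:3,:3]=R.from_euler('xyz',o["eef_rot"]).as_matrix(); T[:3,3]=o["ee_pos"]
    return T@np.array(p["mount"])
def ray(cam,px,T):
    k,d,_=K(cam); u=cv2.undistortPoints(np.array([[px]],float),k,d)[0,0]
    return T[:3,3],T[:3,:3]@np.array([u[0],u[1],1.])
def atz(cam,px,z,T):
    o,v=ray(cam,px,T); return o+v*(z-o[2])/v[2]
def atd(cam,px,dep,T):
    o,v=ray(cam,px,T); return o+v*dep
def save(n,img): cv2.imwrite("pics/"+n,img[:,:,::-1])
def proj(cam,P,T):
    k,d,_=K(cam); M=np.linalg.inv(T); return cv2.projectPoints(np.array([P],float),cv2.Rodrigues(M[:3,:3])[0],M[:3,3],k,d)[0][0,0]
E
python3 - <<'E'
from h import *
o=ctrl.get_obs(); print(o)
ims=[]
for c in ["top","scene"]:
    im,d=ctrl.camera(c); T=wfc(c); ims.append(im); print(c,T.round(3).tolist(),K(c)[0][0,0])
    for l in ["scale","pan_top","pointer","tab","tray","nut1_mid","nut3_mid","pink_basket","wash_bottle","sample_jar"]:
        for r in ctrl.place_of(c,l)[:6]:
            px=r["centre"]; x,y=int(round(px[0])),int(round(px[1])); dd=d[min(max(y,0),479),min(max(x,0),639)]
            print(c,l,round(r["score"],2),np.round(px,1),np.round(atd(c,px,dd,T),3))
    save(c+"0.png",im)
E
```

```text
pics
{'time_s': 0.0, 'qpos': array([-1.28363811e+00,  3.00459102e-01,  1.52157031e+00,  1.51958995e-05,
        1.32069438e+00, -6.65913811e-02]), 'joint_vel': array([-3.81036470e-05, -5.87496737e-04,  3.31847123e-04,  4.89898078e-04,
       -3.18212586e-05, -1.11625065e-03]), 'tau': array([ 1.40799177e-03, -5.31808341e+01, -3.52728868e+01,  7.08673079e-02,
        2.44989916e-02, -8.32584715e-05]), 'ee_pos': array([ 0.1904623 , -0.5156955 ,  0.20489747]), 'eef_rot': array([-3.14150270e+00,  1.12765164e-03, -1.21705045e+00]), 'force': array([-0.38827051,  0.10966676,  0.45380264]), 'moment': array([ 0.02737583,  0.01114279, -0.05481323]), 'grip_width': 0.09394995615221749}
top [[-0.021, -0.995, 0.094, 0.442], [-1.0, 0.022, 0.009, 0.005], [-0.011, -0.093, -0.996, 1.305], [0.0, 0.0, 0.0, 1.0]] 545.6955031542651
top scale 0.83 [407.1 341.9] [ 0.316 -0.154  0.165]
top scale 0.63 [330.1 137.7] [ 0.751 -0.004  0.161]
top pan_top 0.82 [420.3 348.9] [ 0.305 -0.176  0.197]
top pan_top 0.81 [332.1 228.1] [ 0.55  -0.004  0.221]
top pan_top 0.64 [326.9 122.7] [0.773 0.002 0.201]
top pan_top 0.64
[... 1189 characters left out ...]
ointer 0.8 [328.1 126.9] [ 0.358 -0.23   0.082]
scene pointer 0.74 [279.7 266.3] [ 0.618 -0.066 -0.001]
scene pointer 0.62 [178.1 326.9] [ 0.85  -0.043  0.083]
scene tab 0.6 [176.4 335. ] [ 0.857 -0.072 -0.001]
scene tab 0.46 [326.6 137.2] [ 0.334 -0.264 -0.   ]
scene tab 0.41 [286.6 280.1] [ 0.627 -0.031  0.003]
scene tray 0.82 [430.1 368.6] [0.535 0.278 0.005]
scene nut1_mid 0.68 [429.  327.8] [0.482 0.22  0.007]
scene nut3_mid 0.97 [388.8 368.5] [0.592 0.229 0.001]
scene nut3_mid 0.9 [346.4 464.5] [0.76  0.308 0.001]
scene pink_basket 0.8 [244.7 182.9] [ 0.558 -0.268  0.014]
scene wash_bottle 0.79 [307.3 398.8] [0.757 0.203 0.109]
scene sample_jar 0.95 [199.7 264.4] [ 0.747 -0.146  0.044]
```

View pics/top0.png

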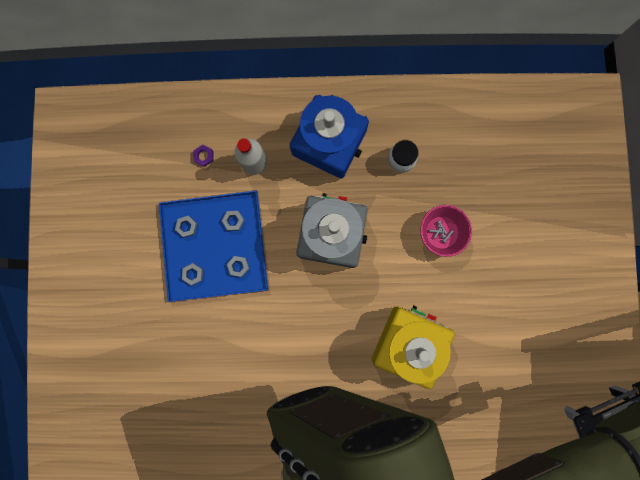

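View pics/scene0.png

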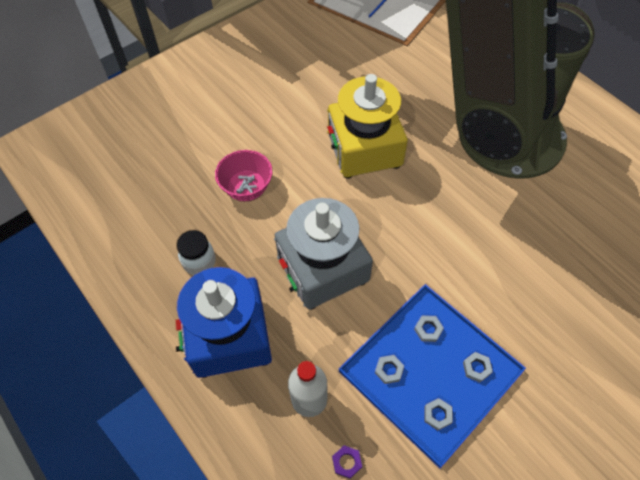

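Top view: the grey scale is at (332,230), its spindle top near (334,226), and the tray nuts are at (185,227), (232,220), (192,274) and (237,267). Look-alikes are the blue scale (330,125), the yellow scale (415,345) and the purple nut (203,156). In the scene view the grey scale is at (322,240), with its red pointer at (284,265) and green tab at (292,282). I choose the grey scale and the zinc nuts in the tray.

```bash
python3 - <<'E'
from h import *
top,td=ctrl.camera("top"); sc,sd=ctrl.camera("scene")
T=wfc("top"); S=wfc("scene")
def blobs(cam,im,T,box,mask,zt):
    n,l,st,ce=cv2.connectedComponentsWithStats(mask.astype(np.uint8))
    for i in range(1,n):
        if st[i,4]>30:
            x,y,w,h,a=st[i]; c=(x+(w-1)/2+box[0],y+(h-1)/2+box[1]); print(cam,st[i],np.round(ce[i]+box[:2],1),c,atz(cam,ce[i]+np.array(box[:2]),zt,T).round(4))
# nuts in top: non-blue in tray
sub=top[195:300,162:268].astype(int); m=(sub[...,2]-sub[...,0]<40)&(sub.max(2)>90)
blobs("top",top,T,(162,195),m,0.019)
# heights -> spindle top via depth, top & scene
for cam,im,d,TT,b in (("top",top,td,T,(290,190,375,275)),("scene",sc,sd,S,(270,185,375,310))):
    x0,y0,x1,y1=b
    k,di,_=K(cam); g=np.stack(np.meshgrid(np.arange(x0,x1),np.arange(y0,y1)),-1).reshape(-1,1,2).astype(float)
    u=cv2.undistortPoints(g,k,di)[:,0]; dd=d[y0:y1,x0:x1].reshape(-1)
    P=(np.c_[u,np.ones(len(u))]*dd[:,None])@TT[:3,:3].T+TT[:3,3]
    for lo,hi in ((.2,.235),(.163,.172),(.15,.163)):
        q=P[(P[:,2]>lo)&(P[:,2]<hi)&(dd>0)]
        if len(q): print(cam,lo,len(q),np.median(q,0).round(4),((q.min(0)+q.max(0))/2).round(4))
a=cv2.resize(sc[190:310,265:385],None,fx=5,fy=5,interpolation=cv2.INTER_CUBIC)
save("scale_sc.png",a)
E
```

```text
top [  0   0  53   7 207] [180.4 196.9] (np.float64(188.0), np.float64(198.0)) [0.6539 0.3573 0.019 ]
top [ 96   0  10  85 408] [264.1 221.8] (np.float64(262.5), np.float64(237.0)) [0.5893 0.1557 0.019 ]
top [ 60  16  22  19 236] [232.6 220.1] (np.float64(232.5), np.float64(220.0)) [0.595  0.2311 0.019 ]
top [ 13  21  22  21 221] [185.2 225.8] (np.float64(185.5), np.float64(226.0)) [0.5838 0.3452 0.019 ]
top [  0  50   6  55 173] [163.5 279.6] (np.float64(164.5), np.float64(272.0)) [0.4564 0.3975 0.019 ]
top [ 65  61  22  21 245] [237.7 266.1] (np.float64(237.5), np.float64(266.0)) [0.4854 0.2196 0.019 ]
top [ 20  68  21  22 243] [191.8 273.8] (np.float64(192.0), np.float64(273.5)) [0.4692 0.3292 0.019 ]
top [ 26  95  80  10 388] [239.6 296.4] (np.float64(227.5), np.float64(294.5)) [0.414  0.2156 0.019 ]
top 0.2 106 [ 0.5548 -0.0057  0.2178] [ 0.5546 -0.0057  0.2118]
top 0.163 1177 [ 0.5553 -0.0036  0.1656] [ 0.5576 -0.003   0.1675]
top 0.15 1503 [ 0.5577 -0.0007  0.1609] [ 0.5572 -0.003   0.1577]
scene 0.2 199 [ 0.5587 -0.0024  0.2185] [ 0.5568 -0.0052  0.2118]
scene 0.163 1767 [0.5637 0.004  0.1648] [ 0.5587 -0.0022  0.1675]
scene 0.15 1446 [0.5687 0.0078 0.1618] [ 0.5576 -0.0027  0.1596]
```

View pics/scale_sc.png

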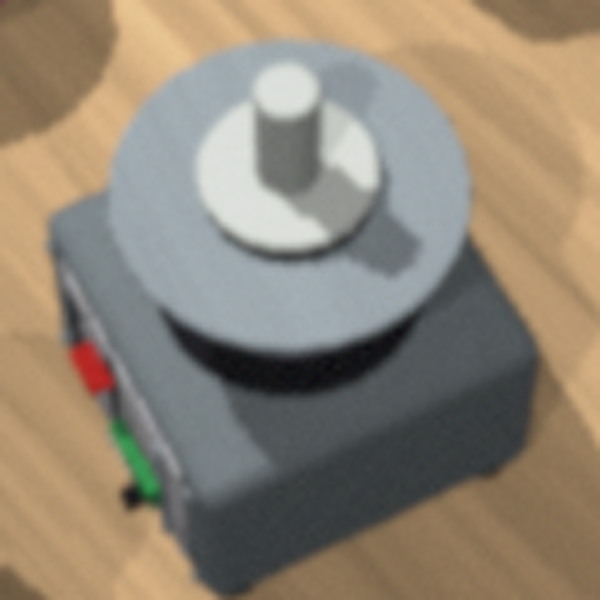

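The crop shows the grey scale with its spindle top at crop (290,90), the red pointer at (92,368) and the green tab at (137,460), with a clear gap between them. I'll go above the nut at (0.485, 0.220).

```bash
python3 -m inch '[0,0,-3.75,0,0,0,1, 0,0,-3.75,0,0,0,1, -4.2,-3.8,0,0,0,0,1, -4.2,-3.8,0,0,0,0,1, -4.2,-3.8,0,0,0,0,1, -4.2,-3.8,0,0,0,0,1, -4.2,-3.8,0,0,0,0,1, -4.2,-3.8,0,0,0,0,1, -4.2,-3.8,0,0,0,0,1, -4.2,-3.8,0,0,0,0,1, -4.2,-3.8,0,0,0,0,1, -4.2,-3.8,0,0,0,0,1, -4.2,-3.8,0,0,0,0,1, -4.2,-3.8,0,0,0,0,1, -4.2,-3.8,0,0,0,0,1, -4.2,-3.8,0,0,0,0,1, 0,0,0,0,0,0,1]' 20
cat >> h.py <<'E'
def nuts(name=None):
    """wrist look: bore circle + hex of each nut near top z"""
    o=ctrl.get_obs(); im,d=ctrl.camera("wrist"); T=wfc("wrist",o)
    if name: save(name,im)
    s=im.astype(int); m=((s.max(2)-s.min(2)<45)&(s.max(2)>100)).astype(np.uint8)
    m=cv2.morphologyEx(m,cv2.MORPH_OPEN,np.ones((3,3)))
    cs,hi=cv2.findContours(m,cv2.RETR_CCOMP,cv2.CHAIN_APPROX_NONE)
    yaw=o["eef_rot"][2]; ax=np.array([[np.cos(yaw),np.sin(yaw)],[np.sin(yaw),-np.cos(yaw)]])
    out=[]
    for c,h in zip(cs,hi[0]):
        if h[3]>=0 or cv2.contourArea(c)<800: continue
        W=np.array([atz("wrist",p[0],0.019,T)[:2] for p in c[::2]]); hull=cv2.convexHull((W*1e5).astype(np.float32))[:,0]/1e5
        ar=cv2.contourArea((hull*1e3).astype(np.float32))
        mm=cv2.moments((hull*1e5).astype(np.float32)); cen=np.array([mm["m10"],mm["m01"]])/mm["m00"]/1e5
        ang=np.radians(np.arange(0,60,1.)); 
        w=[np.ptp(hull@np.array([np.cos(a),np.sin(a)])) + np.ptp(hull@np.array([np.cos(a+np.pi/3),np.sin(a+np.pi/3)]))+ np.ptp(hull@np.array([np.cos(a-np.pi/3),np.sin(a-np.pi/3)])) for a in ang]
        a=ang[int(np.argmin(w))]; turn=(a-yaw+np.pi/6)%(np.pi/3)-np.pi/6
        print("nut c",cen.round(4),"area mm2",round(ar),"flat w",round(min(w)/3*1e3,1),"flat ang deg",np.degrees(a),"tool turn wz",round(-turn,3),"tool dxy cm",(ax@(cen-o["ee_pos"][:2])*100).round(2))
    return im,d,T,o
E
python3 - <<'E'
from h import *
print(np.round(K("wrist")[2]["mount"],3).tolist(),K("wrist")[0][0,0])
im,d,T,o=nuts("w1.png"); print(o["time_s"],o["ee_pos"],o["eef_rot"],o["force"])
E
```

```text
time_s: 3.32
ee_pos: [0.4861, 0.2226, 0.2792]
eef_rot: [3.14, 0.0, -1.214]
force: [0.6, -0.7, -1.4]
grip_width: 0.094
[[1.0, -0.001, -0.0, -0.0], [0.001, 0.964, 0.267, -0.078], [0.0, -0.267, 0.964, -0.179], [0.0, 0.0, 0.0, 1.0]] 336.62315043004406
nut c [ 4.05e-01 -1.00e-04] area mm2 3663 flat w 100.3 flat ang deg 26.0 tool turn wz 0.427 tool dxy cm [18.03 15.38]
nut c [0.2805 0.3379] area mm2 3759 flat w 100.9 flat ang deg 13.0 tool turn wz -0.393 tool dxy cm [-17.99  15.23]
nut c [0.4869 0.2219] area mm2 1662 flat w 44.4 flat ang deg 48.00000000000001 tool turn wz 0.043 tool dxy cm [ 0.09 -0.05]
nut c [0.471  0.3302] area mm2 1742 flat w 45.6 flat ang deg 26.0 tool turn wz 0.427 tool dxy cm [-10.62  -2.35]
nut c [ 0.5591 -0.096 ] area mm2 40870 flat w 240.9 flat ang deg 47.0 tool turn wz 0.06 tool dxy cm [32.4  4.3]
nut c [0.5953 0.2327] area mm2 1691 flat w 44.9 flat ang deg 0.0 tool turn wz -0.166 tool dxy cm [  2.87 -10.59]
nut c [0.5842 0.3452] area mm2 1725 flat w 45.5 flat ang deg 14.999999999999998 tool turn wz -0.428 tool dxy cm [ -8.06 -13.48]
nut c [0.7454 0.1676] area mm2 4119 flat w 81.0 flat ang deg 22.0 tool turn wz 0.497 tool dxy cm [ 14.22 -22.38]
3.325 [0.48607088 0.22257176 0.2792471 ] [ 3.13980702e+00  2.48365581e-04 -1.21369596e+00] [ 0.60489679 -0.67418536 -1.36678902]
```

View pics/w1.png

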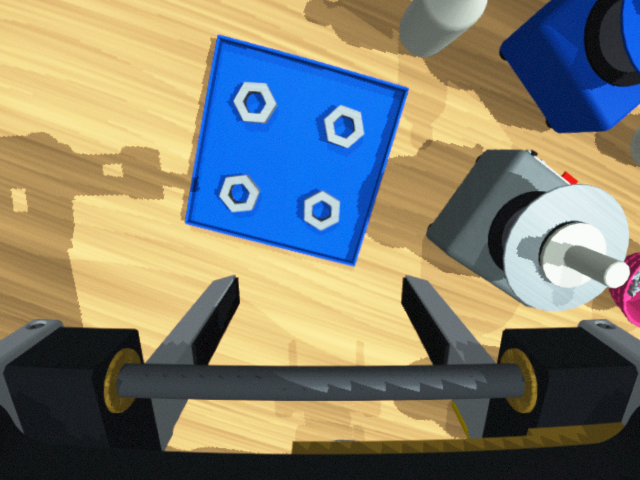

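The wrist view shows four zinc nuts in the tray, with the target at (321,210) midway between the fingers and the spindle to the right at (615,270). I'll grasp the target and lift.

```bash
python3 -m inch '[0.1,-0.05,6,0,0,0.043,1, 0,0,6,0,0,0,1, 0,0,6,0,0,0,1, 0,0,6,0,0,0,1, 0,0,2,0,0,0,1, 0,0,1.2,0,0,0,1, 0,0,0,0,0,0,1, 0,0,0,0,0,0,0.3, 0,0,0,0,0,0,0.3, 0,0,0,0,0,0,0.3, 0,0,0,0,0,0,0.3]' 20
```

```text
time_s: 4.75
ee_pos: [0.4868, 0.2192, 0.0086]
eef_rot: [-3.141, -0.0, -1.26]
force: [0.3, 0.2, 0.4]
grip_width: 0.0573
```

```bash
python3 -m inch '[0,0,0,0,0,0,0.3, 0,0,0,0,0,0,0.3, 0,0,0,0,0,0,0.3]' 20
```

```text
time_s: 5.12
ee_pos: [0.4867, 0.2193, 0.0085]
eef_rot: [-3.142, 0.0, -1.26]
force: [-0.2, -0.2, 1.1]
grip_width: 0.0461
```

```bash
python3 -m inch '[0,0,-2,0,0,0,0.3, 0,0,-6,0,0,0,0.3, 0,0,-6,0,0,0,0.3, 0,0,-6,0,0,0,0.3, 0,0,-6,0,0,0,0.3, 4.7,1.67,0,0,0,0,0.3, 4.7,1.67,0,0,0,0,0.3, 4.7,1.67,0,0,0,0,0.3, 4.7,1.67,0,0,0,0,0.3, 4.7,1.67,0,0,0,0,0.3, 0,0,0,0,0,0,0.3, 0,0,0,0,0,0,0.3]' 20
python3 - <<'E'
from h import *
o=ctrl.get_obs(); im,d=ctrl.camera("wrist"); save("w2.png",im); T=wfc("wrist",o)
print(o["ee_pos"],o["eef_rot"],o["force"])
for l in ["pan_top","pointer","tab","nut1_mid"]:
    for r in ctrl.place_of("wrist",l)[:3]:
        px=r["centre"]; print(l,round(r["score"],2),np.round(px,1),d[int(px[1]),int(px[0])])
E
```

```text
time_s: 6.62
ee_pos: [0.479, -0.0297, 0.2683]
eef_rot: [3.141, 0.0, -1.26]
force: [-0.4, 0.0, -2.7]
grip_width: 0.0455
[ 0.47899726 -0.02970748  0.26831041] [ 3.14135917e+00  3.38851665e-04 -1.26028729e+00] [-0.42346642  0.00858764 -2.72738748]
pan_top 0.87 [319.7 145.4] 0.2190871
pan_top 0.65 [399.1 442. ] 0.068677805
pointer 0.96 [368.   77.9] 0.33440322
pointer 0.67 [500.6 210.6] 0.4385454
pointer 0.47 [321.1 292.1] 0.48411864
nut1_mid 0.76 [320.9 294.1] 0.48512632
nut1_mid 0.58 [143.2  55.1] 0.3965168
```

View pics/w2.png

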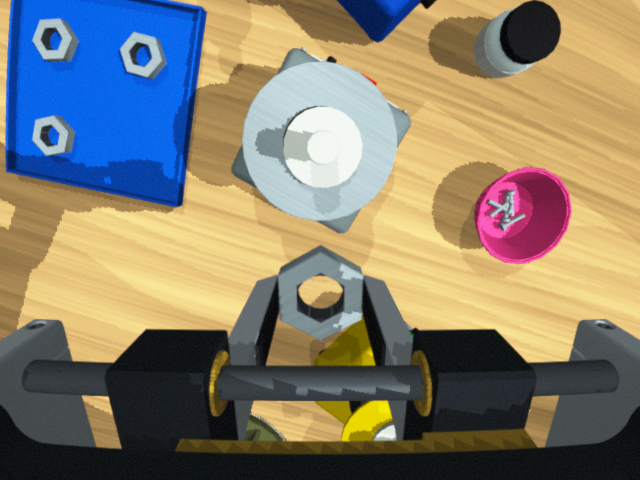

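The wrist view shows the nut held squarely with its bore at (321,290), the spindle top at (322,147) on its foot, and part of the red pointer at (368,78).

```bash
cat >> h.py <<'E'
def cloud(d,T):
    k,di,_=K("wrist"); g=np.stack(np.meshgrid(np.arange(640),np.arange(480)),-1).reshape(-1,1,2).astype(float)
    u=cv2.undistortPoints(g,k,di)[:,0]; dd=d.reshape(-1)
    return (np.c_[u,np.ones(len(u))]*dd[:,None])@T[:3,:3].T+T[:3,3]
def look():
    """held nut bore centre and spindle top, tool frame (m)"""
    o=ctrl.get_obs(); im,d=ctrl.camera("wrist"); M=np.array(K("wrist")[2]["mount"])
    Q=cloud(d,M).reshape(480,640,3); ok=d>0
    box=np.zeros((480,640),bool); box[235:350,240:400]=1
    nut=Q[box&ok&(np.abs(Q[...,0])<.026)&(np.abs(Q[...,1])<.032)&(Q[...,2]<-.004)&(Q[...,2]>-.02)]
    zt=np.median(nut[:,2]); print("nut top tool z",zt.round(4),len(nut))
    top=nut[np.abs(nut[:,2]-zt)<.003]
    print(" ext x",top[:,0].min().round(4),top[:,0].max().round(4)," y",np.percentile(top[:,1],[.3,99.7]).round(4))
    # bore rim: inner circle fit on the mask
    face=np.zeros((480,640),np.uint8); face[box&ok&(np.abs(Q[...,2]-zt)<.004)&(np.abs(Q[...,1])<.032)]=255
    cs,h=cv2.findContours(cv2.morphologyEx(face,cv2.MORPH_CLOSE,np.ones((3,3))),cv2.RETR_CCOMP,cv2.CHAIN_APPROX_NONE)
    inner=[c for c,hh in zip(cs,h[0]) if hh[3]>=0 and cv2.contourArea(c)>300]
    I=np.eye(4)
    bore=None
    for c in inner:
        p=np.array([atz("wrist",q[0],zt,M)[:2] for q in c]); (cx,cy),r=cv2.minEnclosingCircle((p*1e3).astype(np.float32)); print(" bore mm",round(cx,2),round(cy,2),"r",round(r,2)); bore=(cx,cy)
    zw=o["ee_pos"][2]-Q[...,2]
    return o,im,d,M,Q,zw,ok
def spindle(zs=.219,z0=-.006):
    o,im,d,M,Q,zw,ok=look()
    m=ok&(zw>zs+z0)&(zw<zs+.006)&(np.hypot(Q[...,0],Q[...,1])<.2); m[235:]=0
    n,l,st,ce=cv2.connectedComponentsWithStats(m.astype(np.uint8)); i=1+np.argmax(st[1:,4]); mm=l==i
    z=np.median(zw[mm]); c,h=cv2.findContours(mm.astype(np.uint8),cv2.RETR_EXTERNAL,cv2.CHAIN_APPROX_NONE)
    p=np.array([atz("wrist",q[0],o["ee_pos"][2]-z,M)[:2] for q in max(c,key=len)]); e=cv2.fitEllipse((p*1e3).astype(np.float32))
    print("spindle tool mm",np.round(e[0],2),"axes",np.round(e[1],1),"z world",z.round(4),"px",ce[i].round(1),st[i,4])
    pan=ok&(np.abs(zw-(z-.057))<.004)&(np.hypot(Q[...,0]-e[0][0]/1e3,Q[...,1]-e[0][1]/1e3)<.075)
    print("pan z",np.median(zw[pan]).round(4),pan.sum()); return o,im,d,Q,zw,ok
E
python3 - <<'E'
from h import *
o,im,d,Q,zw,ok=spindle()
s=im.astype(int); r=ok&(s[...,0]>150)&(s[...,1]<90)&(s[...,2]<90); r[130:]=0; r[:,450:]=0
ys,xs=np.nonzero(r); print("red",len(xs),xs.mean(),ys.mean(),np.percentile(zw[r],[5,50,95]).round(4),Q[r].mean(0).round(4))
print(o["time_s"])
E
```

```text
nut top tool z -0.0101 4739
 ext x -0.026 0.026  y [-0.0257  0.0249]
 bore mm -0.16 -0.81 r 13.16
spindle tool mm [  1.93 -78.98] axes [21.4 22.4] z world 0.2188 px [323.5 147.8] 937
pan z 0.1618 14253
red 14 372.92857142857144 81.5 [0.0791 0.0808 0.0817] [ 0.0533 -0.1456  0.1878]
6.875
```

```bash
python3 -m inch '[0.1,-3.91,0,0,0,0,0.3, 0.11,-3.91,0,0,0,0,0.3, 0,0,3.4,0,0,0,0.3, 0,0,0,0,0,0,0.3, 0,0,0,0,0,0,0.3]' 20
python3 - <<'E'
from h import *
o,im,d,M,Q,zw,ok=look(); print(o["ee_pos"],o["force"],o["time_s"])
save("w3.png",cv2.resize(im[230:350,250:400],None,fx=4,fy=4))
E
```

```text
time_s: 7.55
ee_pos: [0.5543, -0.0081, 0.2358]
eef_rot: [-3.14, -0.0, -1.26]
force: [-0.1, -0.2, -0.5]
grip_width: 0.0456
nut top tool z -0.0101 4730
 ext x -0.026 0.0258  y [-0.0255  0.0247]
 bore mm -0.09 -1.11 r 13.15
[ 0.55428621 -0.00809335  0.23575821] [-0.12250276 -0.19920196 -0.4610516 ] 7.55
```

View pics/w3.png

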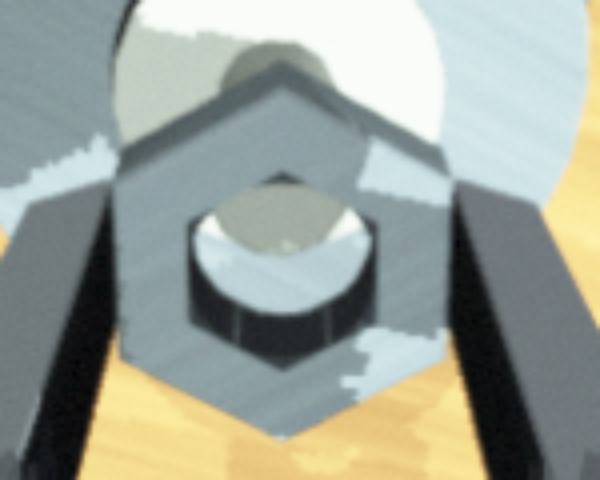

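The crop shows the spindle's far edge through the bore, at crop (277,250), close to centred left-right (bore axis at about 283). I'll fit that arc.

```bash
cat >> h.py <<'E'
from scipy.optimize import least_squares
def arc(zs,rad=11.0):
    o,im,d,M,Q,zw,ok=look()
    box=np.zeros((480,640),bool); box[200:330,270:370]=1
    m=ok&box&(np.abs(zw-zs)<.005)
    print("px",m.sum(),"z",np.median(zw[m]).round(4) if m.any() else None)
    pts=[]
    for x in range(270,370):
        ys=np.nonzero(m[:,x])[0]
        if len(ys):
            y=ys.max()
            if zw[y+1,x]<zs-.01: pts.append(atz("wrist",(x,y+.5),o["ee_pos"][2]-zs,M)[:2]*1e3)
    p=np.array(pts); print("arc n",len(p),"x",p[:,0].min().round(1),p[:,0].max().round(1))
    f=least_squares(lambda c:np.hypot(*(p-c).T)-rad,[0,0],loss="soft_l1"); print("spindle tool mm",f.x.round(2),"rms",np.sqrt(np.mean(f.fun**2)).round(2),"ee",o["ee_pos"].round(4),"F",o["force"].round(2),"t",o["time_s"])
E
python3 - <<'E'
from h import *
arc(.2188)
E
```

```text
nut top tool z -0.0101 4735
 ext x -0.0258 0.0259  y [-0.0255  0.0249]
 bore mm -0.09 -1.08 r 13.16
px 429 z 0.2186
arc n 33 x -11.0 9.6
spindle tool mm [-0.91 -1.33] rms 0.24 ee [ 0.5544 -0.0082  0.2361] F [-0.46  1.21 -1.58] t 7.6
```

```bash
python3 -m inch '[-0.08,-0.02,0,0,0,0,0.3, 0,0,0.6,0,0,0,0.3, 0,0,0.5,0,0,0,0.3, 0,0,0.4,0,0,0,0.3, 0,0,0.3,0,0,0,0.3, 0,0,0.3,0,0,0,0.3, 0,0,0,0,0,0,0.3]' 20
cat >> h.py <<'E'
def panz(lo=.1,hi=.17):
    o=ctrl.get_obs(); im,d=ctrl.camera("wrist"); M=np.array(K("wrist")[2]["mount"])
    Q=cloud(d,M).reshape(480,640,3); zw=o["ee_pos"][2]-Q[...,2]; r=np.hypot(Q[...,0],Q[...,1])
    s=im.astype(int)
    m=(d>0)&(r>.038)&(r<.056)&(zw>lo)&(zw<hi)&(Q[...,1]<-.01); f=(d>0)&(r<.029)&(r>.02)&(zw>lo)&(zw<hi+.012)&(Q[...,1]<-.01)
    print("pan z",np.median(zw[m]).round(4),m.sum(),"ee",o["ee_pos"].round(4),"F",o["force"].round(2),"t",round(o["time_s"],2)); return im,d,Q,zw
E
python3 -c "
from h import *
panz(); panz()"
```

```text
time_s: 8.52
ee_pos: [0.554, -0.0073, 0.2132]
eef_rot: [3.141, 0.0, -1.26]
force: [-0.3, -0.2, -1.7]
grip_width: 0.0457
pan z 0.1617 4645 ee [ 0.554  -0.0073  0.2132] F [-0.26 -0.19 -1.72] t 8.53
pan z 0.1617 4630 ee [ 0.5541 -0.0073  0.2134] F [ 0.66 -0.4  -1.65] t 8.57
```

```bash
python3 -m inch '[0,0,0.8,0,0,0,0.3, 0,0,0.8,0,0,0,0.3, 0,0,0.8,0,0,0,0.3, 0,0,0.8,0,0,0,0.3, 0,0,0.6,0,0,0,0.3, 0,0,0.4,0,0,0,0.3, 0,0,0.3,0,0,0,0.3, 0,0,0.25,0,0,0,0.3, 0,0,0.2,0,0,0,0.3, 0,0,0,0,0,0,0.3, 0,0,0,0,0,0,0.3]' 20
python3 -c "
from h import *
panz(); panz()"
```

```text
time_s: 10.0
ee_pos: [0.5542, -0.0073, 0.1641]
eef_rot: [-3.141, -0.0, -1.26]
force: [-0.5, 0.2, 0.3]
grip_width: 0.0457
pan z 0.1523 6586 ee [ 0.5542 -0.0073  0.1641] F [-0.54  0.23  0.26] t 10.0
pan z 0.1523 6574 ee [ 0.5542 -0.0073  0.1641] F [-0.2  -0.79  0.87] t 10.05
```

The pan has sunk 9.4 mm, so the nut is seated and carries almost its full weight. Releasing.

```bash
python3 -m inch '[0,0,0,0,0,0,0.7, 0,0,0,0,0,0,0.7, 0,0,0,0,0,0,0.7, 0,0,0,0,0,0,0.7, 0,0,-1,0,0,0,0.7, 0,0,-3,0,0,0,0.7, 0,0,-4,0,0,0,0.7, 0,0,-2,0,0,0,0.7, 0,0,0,0,0,0,0.7]' 20
python3 - <<'E'
from h import *
im,d,Q,zw=panz(); save("w4.png",im)
E
```

```text
time_s: 11.22
ee_pos: [0.5546, -0.0074, 0.2657]
eef_rot: [-3.139, -0.001, -1.26]
force: [0.3, -0.3, -0.2]
grip_width: 0.0656
pan z 0.1509 2953 ee [ 0.5546 -0.0074  0.2657] F [ 0.35 -0.32 -0.17] t 11.22
```

View pics/w4.png

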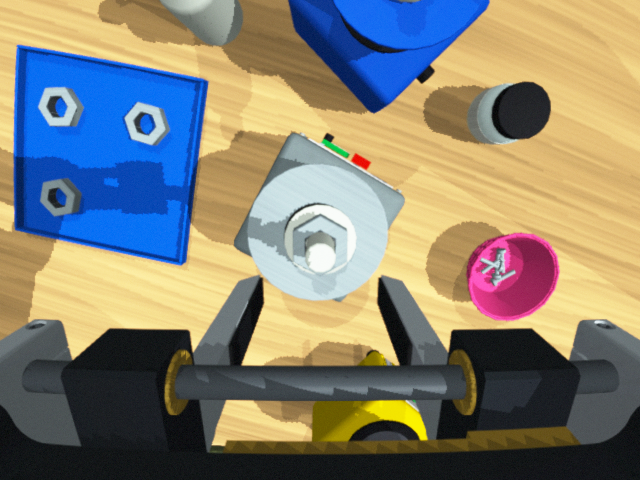

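The first nut sits on the foot at (321,232). The red pointer (360,161) and the green tab (335,147) are both clear from here, so I'll measure their heights by depth.

```bash
cat >> h.py <<'E'
def gauge():
    im,d,Q,zw=panz()
    s=im.astype(int); r,g,b=s[...,0],s[...,1],s[...,2]
    near=(d>0)&(np.hypot(Q[...,0],Q[...,1])<.12)
    red=near&(r>150)&(g<100)&(b<100); gr=near&(g>110)&(g-r>50)&(g-b>40)
    for n,m in (("red",red),("green",gr)):
        if m.any(): ys,xs=np.nonzero(m); print(n,m.sum(),"px",xs.mean().round(1),ys.mean().round(1),"z pct 2,25,50,75,98",np.percentile(zw[m],[2,25,50,75,98]).round(4),"tool",np.median(Q[m],0).round(4))
    return im,d,Q,zw
E
python3 - <<'E'
from h import *
im,d,Q,zw=gauge()
T=wfc("scene"); s,sd=ctrl.camera("scene"); save("sc1.png",cv2.resize(s[235:305,265:335],None,fx=8,fy=8,interpolation=cv2.INTER_CUBIC))
save("w4c.png",cv2.resize(im[125:185,305:385],None,fx=8,fy=8,interpolation=cv2.INTER_CUBIC))
nuts()
E
```

```text
pan z 0.1509 2985 ee [ 0.5541 -0.0073  0.2641] F [-1.05 -0.04 -0.48] t 11.28
red 161 px 360.9 160.3 z pct 2,25,50,75,98 [0.0677 0.0691 0.0696 0.0701 0.0715] tool [ 0.0439 -0.0672  0.1945]
green 162 px 335.1 147.0 z pct 2,25,50,75,98 [0.0557 0.0603 0.0608 0.0615 0.0631] tool [ 0.0161 -0.0809  0.2033]
nut c [ 0.3251 -0.1651] area mm2 4895 flat w 149.4 flat ang deg 18.0 tool turn wz 0.52 tool dxy cm [ 8.03 26.6 ]
nut c [ 0.4509 -0.1762] area mm2 3749 flat w 95.9 flat ang deg 14.999999999999998 tool turn wz -0.475 tool dxy cm [12.94 14.96]
nut c [0.3775 0.0704] area mm2 3463 flat w 90.1 flat ang deg 19.0 tool turn wz 0.503 tool dxy cm [-12.79  14.41]
nut c [0.4705 0.3299] area mm2 1682 flat w 44.8 flat ang deg 26.0 tool turn wz 0.381 tool dxy cm [-34.65  -2.38]
nut c [ 0.5365 -0.0112] area mm2 32034 flat w 208.3 flat ang deg 19.0 tool turn wz 0.503 tool dxy cm [-0.16  1.77]
nut c [0.5962 0.2295] area mm2 1922 flat w 47.7 flat ang deg 1.0 tool turn wz -0.23 tool dxy cm [-21.25 -11.28]
nut c [0.5854 0.341 ] area mm2 2034 flat w 49.4 flat ang deg 16.0 tool turn wz -0.492 tool dxy cm [-32.2  -13.67]
nut c [ 0.7338 -0.1706] area mm2 3370 flat w 69.0 flat ang deg 58.00000000000001 tool turn wz -0.178 tool dxy cm [ 21.05 -12.15]
nut c [0.7292 0.1856] area mm2 2619 flat w 69.6 flat ang deg 16.0 tool turn wz -0.492 tool dxy cm [-13.01 -22.6 ]
```

View pics/w4c.png

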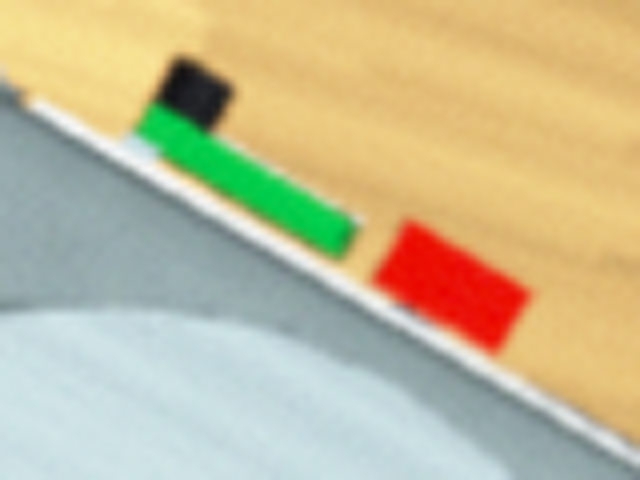

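From above, the pointer's top is at z≈69.6 mm (middle 68) and the tab's top at ≈60.8 (middle 54). The pointer is now about 14 mm above the tab's middle, so one more nut (about 11 mm) should leave it about 3 mm above, which is level. Fetching nut 2 at (0.471, 0.330).

```bash
python3 -m inch '[0,0,0,0,0,0,0.7, 0,0,0,0,0,0,0.7, -4.95,-0.34,0,0,0,0,1, -4.95,-0.34,0,0,0,0,1, -4.95,-0.34,0,0,0,0,1, -4.95,-0.34,0,0,0,0,1, -4.95,-0.34,0,0,0,0,1, -4.95,-0.34,0,0,0,0,1, -4.95,-0.34,0,0,0,0,1, 0,0,0,0,0,0.127,1, 0,0,0,0,0,0.127,1, 0,0,0,0,0,0.127,1, 0,0,0,0,0,0,1, 0,0,0,0,0,0,1]' 20
python3 - <<'E'
from h import *
im,d,T,o=nuts("w5.png"); print(o["ee_pos"],o["time_s"],o["qpos"][5])
E
```

```text
time_s: 13.18
ee_pos: [0.4708, 0.3298, 0.2639]
eef_rot: [3.141, -0.0, -1.638]
force: [0.5, 0.3, -0.2]
grip_width: 0.0938
nut c [0.2044 0.3491] area mm2 12071 flat w 355.2 flat ang deg 56.0 tool turn wz -0.521 tool dxy cm [-0.13 26.71]
nut c [0.3081 0.7941] area mm2 4112 flat w 101.9 flat ang deg 29.000000000000004 tool turn wz -0.05 tool dxy cm [-45.22  19.36]
nut c [0.309  0.1632] area mm2 3706 flat w 102.6 flat ang deg 3.0000000000000004 tool turn wz 0.404 tool dxy cm [17.71 15.02]
nut c [0.3447 0.5065] area mm2 3157 flat w 90.2 flat ang deg 51.0 tool turn wz -0.434 tool dxy cm [-16.78  13.77]
nut c [0.4706 0.3313] area mm2 1697 flat w 44.9 flat ang deg 27.0 tool turn wz -0.015 tool dxy cm [-0.15  0.03]
nut c [0.5842 0.3464] area mm2 1680 flat w 44.6 flat ang deg 16.0 tool turn wz 0.177 tool dxy cm [ -2.42 -11.2 ]
nut c [0.5953 0.2332] area mm2 1719 flat w 44.9 flat ang deg 1.0 tool turn wz 0.439 tool dxy cm [  8.8  -13.07]
nut c [ 0.5365 -0.0768] area mm2 3268 flat w 94.2 flat ang deg 38.0 tool turn wz -0.207 tool dxy cm [40.13 -9.29]
nut c [ 0.6376 -0.0424] area mm2 1980 flat w 56.8 flat ang deg 49.0 tool turn wz -0.399 tool dxy cm [ 36.01 -19.15]
[0.47079939 0.32980924 0.26385298] 13.175 2.185609617134616
```

```bash
python3 -m inch '[-0.1,0.05,6,0,0,-0.015,1, 0,0,6,0,0,0,1, 0,0,6,0,0,0,1, 0,0,5,0,0,0,1, 0,0,2,0,0,0,1, 0,0,0.6,0,0,0,1, 0,0,0,0,0,0,0.9, 0,0,0,0,0,0,0.3, 0,0,0,0,0,0,0.3, 0,0,0,0,0,0,0.3, 0,0,0,0,0,0,0.3, 0,0,0,0,0,0,0.3, 0,0,0,0,0,0,0.3]' 20
```

```text
time_s: 14.85
ee_pos: [0.4704, 0.3309, 0.0081]
eef_rot: [-3.141, 0.0, -1.626]
force: [0.2, -0.4, 2.0]
grip_width: 0.0459
```

```bash
python3 -m inch '[0,0,-2,0,0,0,0.3, 0,0,-6,0,0,0,0.3, 0,0,-6,0,0,0,0.3, 0,0,-6,0,0,0,0.3, 0,0,-5.5,0,0,0,0.3, 5.55,-0.47,0,0,0,0,0.3, 5.55,-0.47,0,0,0,0,0.3, 5.55,-0.47,0,0,0,0,0.3, 5.55,-0.47,0,0,0,0,0.3, 5.55,-0.47,0,0,0,0,0.3, 5.55,-0.47,0,0,0,0,0.3, 0,0,0,0,0,0,0.3, 0,0,0,0,0,0,0.3, 0,0,0,0,0,0,0.3]' 20
python3 - <<'E'
from h import *
o,*_=spindle(.208); print(o["ee_pos"],o["time_s"])
E
```

```text
time_s: 16.6
ee_pos: [0.4801, -0.0021, 0.2629]
eef_rot: [3.141, 0.0, -1.624]
force: [-0.0, 0.4, -1.4]
grip_width: 0.0458
nut top tool z -0.0105 4756
 ext x -0.0257 0.0259  y [-0.0249  0.0256]
 bore mm -0.07 -0.27 r 13.14
spindle tool mm [  0.84 -74.9 ] axes [21.8 22.3] z world 0.2081 px [321.7 154. ] 901
pan z 0.1511 13630
[ 0.48013097 -0.00214315  0.26285321] 16.6
```

```bash
python3 -m inch '[0.08,-3.73,0,0,0,0,0.3, 0,-3.73,0,0,0,0,0.3, 0,0,3.6,0,0,0,0.3, 0,0,0,0,0,0,0.3, 0,0,0,0,0,0,0.3]' 20
python3 -c "
from h import *
arc(.2081)"
```

```text
time_s: 17.27
ee_pos: [0.5548, -0.0076, 0.2283]
eef_rot: [-3.14, 0.0, -1.625]
force: [-0.1, 0.5, -2.1]
grip_width: 0.0457
nut top tool z -0.0105 4760
 ext x -0.026 0.0259  y [-0.0248  0.0257]
 bore mm -0.06 -0.56 r 13.07
px 369 z 0.2079
arc n 32 x -10.5 9.2
spindle tool mm [-0.52 -0.47] rms 0.23 ee [ 0.5548 -0.0076  0.2283] F [-0.09  0.45 -2.11] t 17.275
```

```bash
python3 -m inch '[-0.05,0,0,0,0,0,0.3, 0,0,0.8,0,0,0,0.3, 0,0,0.5,0,0,0,0.3, 0,0,0.4,0,0,0,0.3, 0,0,0.3,0,0,0,0.3, 0,0,0.3,0,0,0,0.3, 0,0,0,0,0,0,0.3]' 20
python3 -c "
from h import *
panz(); panz()"
```

```text
time_s: 18.2
ee_pos: [0.5546, -0.0076, 0.2037]
eef_rot: [3.141, 0.0, -1.626]
force: [-0.3, -1.3, -2.1]
grip_width: 0.0458
pan z 0.151 4605 ee [ 0.5546 -0.0076  0.2037] F [-0.31 -1.32 -2.07] t 18.2
pan z 0.151 4585 ee [ 0.5546 -0.0076  0.2039] F [-0.42  0.16 -1.86] t 18.25
```

```bash
python3 -m inch '[0,0,0.7,0,0,0,0.3, 0,0,0.7,0,0,0,0.3, 0,0,0.6,0,0,0,0.3, 0,0,0.5,0,0,0,0.3, 0,0,0.35,0,0,0,0.3, 0,0,0.3,0,0,0,0.3, 0,0,0.25,0,0,0,0.3, 0,0,0.2,0,0,0,0.3, 0,0,0,0,0,0,0.3, 0,0,0,0,0,0,0.3]' 20
python3 -c "
from h import *
panz(); panz()"
```

```text
time_s: 19.55
ee_pos: [0.5546, -0.0076, 0.1681]
eef_rot: [-3.142, 0.0, -1.626]
force: [0.1, 0.5, 0.0]
grip_width: 0.0459
pan z 0.1417 5739 ee [ 0.5546 -0.0076  0.1681] F [0.09 0.54 0.01] t 19.55
pan z 0.1417 5748 ee [ 0.5547 -0.0076  0.1681] F [-0.36  0.81 -1.13] t 19.6
```

The pan is down another 9.3 mm, so nut 2 is seated. Releasing, backing off, waiting for the pan to settle and reading the gauge.

```bash
python3 -m inch '[0,0,0,0,0,0,0.7, 0,0,0,0,0,0,0.7, 0,0,0,0,0,0,0.7, 0,0,0,0,0,0,0.7, 0,0,-1,0,0,0,0.7, 0,0,-3,0,0,0,0.7, 0,0,-4,0,0,0,0.7, 0,0,-2,0,0,0,0.7, 0,0,0,0,0,0,0.7, 0,0,0,0,0,0,0.7, 0,0,0,0,0,0,0.7, 0,0,0,0,0,0,0.7, 0,0,0,0,0,0,0.7]' 20
python3 - <<'E'
from h import *
im,d,Q,zw=gauge(); save("w6.png",im)
s,sd=ctrl.camera("scene"); save("sc2.png",cv2.resize(s[190:310,265:385],None,fx=5,fy=5,interpolation=cv2.INTER_CUBIC))
E
```

```text
time_s: 21.28
ee_pos: [0.5546, -0.0076, 0.2677]
eef_rot: [3.141, -0.0, -1.626]
force: [0.6, 0.4, 0.1]
grip_width: 0.066
pan z 0.1398 2719 ee [ 0.5546 -0.0076  0.2677] F [0.61 0.36 0.07] t 21.27
red 160 px 335.6 149.9 z pct 2,25,50,75,98 [0.0001 0.0579 0.0583 0.0588 0.0598] tool [ 0.0169 -0.0776  0.2093]
green 157 px 308.1 146.8 z pct 2,25,50,75,98 [0.0596 0.0608 0.0612 0.0617 0.0629] tool [-0.0137 -0.0809  0.2065]
```

View pics/w6.png

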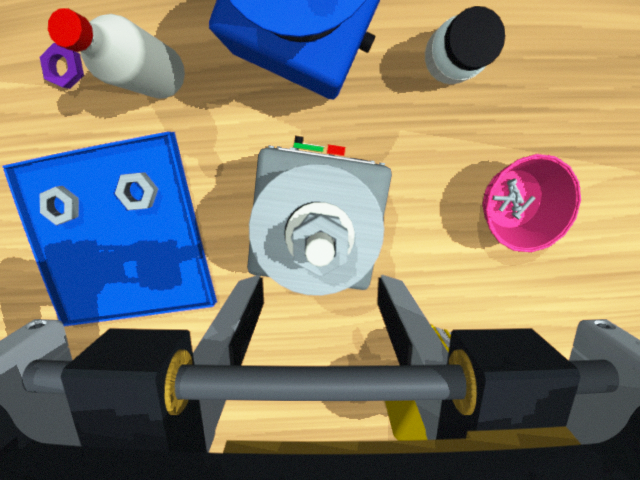

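View pics/sc2.png

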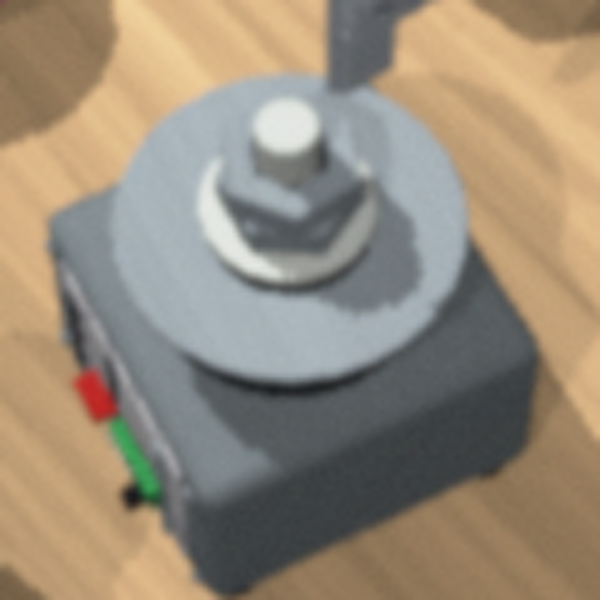

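The wrist view shows both nuts stacked on the spindle (320,230), with the pointer (336,150) beside the tab (308,147), two spare nuts in the tray, and the basket, jar and bottle upright in place. The scene crop shows the nuts flat on the carrier and the red pointer (95,395) down beside the tab's upper end (120,430). By depth, the pointer's middle is at 56.8 mm and the tab's at 54.2 mm, so it is level. The gripper is clear, so I'm handing in.

```bash
python3 -c "
from h import *
print(ctrl.get_obs()['time_s'],ctrl.hand_in())"
```

```text
the job is handed in; nothing more can be done
21.375 None
```

I threaded two zinc nuts from the tray onto the grey scale's spindle and stopped there, because the pointer had come down level with the tab. The job was handed in at 21.4 s.

- **Seating:** I lowered each nut until the pan had sunk about 9.3 mm, close to the nut's full weight, then let go. The pan sank about 22 mm in total, well clear of the overload stop.
- **Last checks:** From the wrist camera's depth, the pointer's middle is at about 56.8 mm and the tab's middle at about 54.2 mm. That puts the pointer 2.6 mm high, inside the 7 mm allowed. The tab read 60.8 and then 61.2 mm at its top before and after nut 2, so it did not shift. The two spare nuts are still in the tray, the basket, bottle and jar looked undisturbed, and the gripper was clear of everything at hand-in.
- **Disagreements:** The first estimate of the spindle's position was about 0.8 mm off sideways, which a closer look corrected before threading. Force readings were noisy by about 1 N, so I judged contact by the pan's measured height instead. No check failed.

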